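# Load spacer collars on a bench spindle and lock them with the bayonet cap

## Robot

A 6-joint arm with a two-finger parallel gripper is mounted at the origin on a cart in front of the work surface, level with it; the furniture and walls round the work are solid. World frame = base frame: x ahead of the robot, y to its left, z up, the work surface at z = 0. Lengths are in m, angles in degrees, forces in N, time in s.
With the tool pointing down it reaches from about 0.35 to 0.875 m from the base axis. Payload 4.2 kg.
Tool frame: the origin (TCP) lies on the centre line of the jaws, within the pads' length; the fingertips stand 11 mm ahead of it and the grasp point (between the pads) lies 8 mm behind it; z points along the fingers, y is the line along which they close (so a half turn about z gives the same grasp; the last joint's range is limited). The gripper opens to 87 mm and grips with 3 to 60 N. Pads are 19 mm wide; open, the fingers measure 117 mm over their backs; the gripper's body (75 mm by 190 mm) begins 51 mm behind the grasp point.
Start: joints at [80.42, 22.042, 0.453, 0, -68.411, -14.817], TCP at [0.258, 0.569, 0.234] pointing down, gripper open.
Joint ranges: [-179.83, 179.83], [-69.29, 118.12], [-61.27, 80.66], [-181.25, 117.63], [-171.15, -9.14], [-177.46, 177.46]. Speed limits (degrees/s): [159.86, 159.86, 180, 180, 180, 180].

## Interface

Orientations are given as a 3x3 rotation matrix whose columns are the frame's x, y, z axes.
In Python, from station import r gives the robot as it stands.
- The arm moves only by the tool servo_tool, never from a script. Its argument "commands" is a list that holds one entry, the list of rows, each a list of 7 numbers: the closure, from 0 (fully open) to 1 (shut), then the shift along the tool's x, y, z in mm, then the turn, a rotation vector about the tool's x, y, z in rad. In form: [[[claw, x, y, z, ax, ay, az], ...]]. A call has exactly 5 rows; each row is the pose to reach, as a shift and turn from the pose commanded when the call began, along the tool's axes at that moment; what a row does not reach only later rows make up. A row lasts 1/10 s, in which the tool goes at most 50 mm and 8.59 degrees, less where a joint would pass 70% of its speed; a pose out of reach is approached as far as the arm can. A call with a gripper value outside its range is refused whole. The fingers move at their own pace and stop on an object; the grip force is fixed at half the most. Time passes only in rows, so rows that repeat a pose let the fingers close, or fill a call up. It gives the time, the measured TCP pose, the force, the opening and the grip force at its end, in the units of the state.
- r.sense(): the state, without advancing time (a new reading comes with each control period).
- r.capture(name): name is "side" or "top"; returns a dict with "pixels" (400x640x3 uint8, red, green, blue), "camera_matrix" (3x3 intrinsics, pixels), "dist" ([k1, k2, p1, p2, k3] as OpenCV has them; the pictures are not rectified), "R" (3x3) and "t" (3): a world point X has camera coordinates R X + t. Camera axes: x right, y down, z forward; pixel columns grow to the right and rows downward; lengths in m; the calibration is good to about 2 mm. A picture is of the moment at which its call begins. There is no depth.
- r.finish_job(): hands the job in; it is judged then, once.
The state is a dict: "time_s": time; "joints": joint angles; "joint_velocities": joint speeds; "effort": joint torques, N m; "tcp_pos": TCP position; "ee_rot": TCP orientation; "wrist_force": force on the tool from outside, world axes, zero at the start; "moment": the same for the moment, N m; "gripper_width": opening from 0.0 (shut) to 1.0 (fully open); "gripper_force": force on a finger pad.
Only numpy, scipy, OpenCV 4.12 (cv2) and the standard library are available. Lean on these libraries where they do the work, as an engineer would, in place of code of your own. Each camera call takes 0.05 s, during which the arm holds its last target. There are 200 camera calls.

## Task

Put the moulder's spacer collars away on the bench spindle: thread the wide dark steel collar first and let it down to the base, then the narrower brass one on top of it. Hang the black bayonet cap on the spindle, its lugs in the slots, and let go of it; then turn it clockwise seen from above, by pushing on the downturned ear at an end of its yellow crossbar rather than holding the bar's middle, until the lugs drop into the locking notches, and leave it so. Leave the glue bottle, offcut, wax tin and tape measure where they stand.

Things in the scene. Friction and masses are not known exactly. Their poses are not given: they have to be found in the camera images.
- stand: Fixed spindle stand: dark round base, 108 mm diameter, 10 mm high, with an upright aluminium spindle, 48 mm diameter, in its middle. Origin: centre of the base's underside, on the bench; z up the spindle. Three identical bayonet channels in the spindle's head: entry slots at 0, +120 and -120 degrees from the stand's x axis (red marks on the base below them).
- spindle_top (a point): Centre of the spindle's top, 89 mm above the bench. The top 3 mm are stepped in to 42 mm diameter as a lead-in.
- slot_a (a point): Foot of the entry slot on the stand's x axis, 22 mm from the spindle axis, 71 mm above the bench. Each slot is open at the top, 40 degrees wide (the cap's lugs pass up to about 8 degrees off centre), and goes down to the channel's floor at this height.
- notch_a (a point): Floor of the locking notch of slot_a, 22 mm from the axis, 63 mm above the bench (8 mm below the channel floor). From each slot the channel runs clockwise (from above) beneath a roof 83 mm above the bench to its notch, centred 70 degrees from the slot, 40 degrees wide, with a stop wall at its far side. The other way is blocked.
- wide_mid (a point): Centre of the wide collar: dark steel ring, 70 mm outside diameter, 54 mm bore, 28 mm high (this point is half-way up, on the axis). Stands flat on the bench, loose, about 0.3 kg. Threaded and home on the base its centre is 24 mm above the bench.
- narrow_mid (a point): Centre of the narrow collar: brass ring, 62 mm outside diameter, 54 mm bore, 22 mm high (this point is half-way up, on the axis). Stands flat on the bench, loose, about 0.16 kg. Home on top of the wide collar its centre is 49 mm above the bench.
- cap_bar (a point): Middle of the crossbar of the loose bayonet cap (about 0.3 kg), on its axis, 54 mm above its rim; z up. A black cup on its open rim: 66 mm outside diameter, 52 mm bore, 30 mm deep inside, 36 mm high. Above it a yellow bar along the cap's x axis, 140 mm long, 16 mm wide, from 40 to 64 mm above the rim, on a 15 mm thick neck.
- bar_red_end (a point): Outer face of the ear at the bar's red end, 70 mm from the cap's axis along its +x, 37 mm above the rim. At each end of the bar an ear turns down, 56 to 70 mm from the axis, 16 mm wide, reaching from the bar's top down to 10 mm above the rim: push here, low down (level with the lugs is best; pushed high up the cap tips and may jam). The other ear is yellow.
- lug_a (a point): Lug of the cap beneath the bar's red end; point 22 mm from the cap's axis, 5 mm above its rim. The three lugs are 7 mm pins that point inward from the bore to 18 mm from the axis, 120 degrees apart; steel dots show them outside. Hung with its lugs on the channel floors, cap_bar is 123.5 mm above the bench (with some play).
- lug_b (a point): Lug of the cap 120 degrees anticlockwise (from above) of lug_a. With the lugs dropped in the notches cap_bar is 115.5 mm above the bench, the rim 1.5 mm clear of the collars. Only the cap's weight pulls it down, so a hard sideways push can hold it up: ease off at the stop.
- lug_c (a point): Lug of the cap 120 degrees clockwise (from above) of lug_a.
- tool_box: Closed wooden tool box, fixed, standing between the cap on the left and the spindle and collars on the right: about 185 mm (x) by 350 mm (y), 145 mm high with its lid. Origin at the centre of its underside. Carry things over it. Behind it lies a flat planing board, 22 mm thick.
- glue_bottle: Bystander: cream wood-glue bottle, 63 mm diameter, 174 mm high, upright; origin at the centre of its underside.
- offcut: Bystander: pale timber offcut 60 x 90 x 45 mm (x, y, z); origin at the centre of its underside.
- wax_tin: Bystander: green wax tin with cream lid, 78 mm diameter, 34 mm high; origin at the centre of its underside.
- tape_measure: Bystander: yellow and black tape measure, 43 x 82 x 68 mm (x, y, z); origin at the centre of its underside.

How it is judged:
By the outcome, as a careful person would: the job done as asked, in the order asked, and still so for the second after the job is handed in, with the robot touching nothing.
It also fails if it takes over 72 s, if anything falls off the work surface, if the arm or the gripper's body presses on something with over 40 N, if the wrist force passes 120 N, or if a joint passes its speed limit or range.

## Working session

There is one attempt and no reset: what is moved stays moved. The work goes in short steps, Python scripts to look and compute and a tool call to move; the robot and the scene stay as the last step left them, time stands still between calls to the robot, and variables do not carry over. Pictures are saved under pics/ and viewed, at most 10 in all, crops included, and the job is handed in when it is done.

Besides the shell and the picture viewer there is one more tool, called after ">>>" by a JSON object that holds its "fn" and its "kwargs", one argument or row to a line. servo_tool: Moves the arm, as the interface text tells. Its arguments: {"type":"object","properties":{"commands":{"type":"array","items":{"type":"array","items":{"type":"array","items":{"type":"number"}}}}},"required":["commands"]}

```bash
mkdir -p pics; ls; python3 - <<'E'
from station import r
import cv2,numpy as np
s=r.sense(); print({k:np.round(v,3).tolist() for k,v in s.items()})
for n in("side","top"):
    c=r.capture(n); cv2.imwrite(f"pics/{n}0.png",c["pixels"][:,:,::-1]); print(n,np.round(c["camera_matrix"],1).tolist(),c["dist"],np.round(c["R"],3).tolist(),np.round(c["t"],3))
E
```

```text
pics
{'time_s': 0.0, 'joints': [80.423, 22.091, 0.379, -0.03, -68.411, -14.816], 'joint_velocities': [0.051, -0.033, -0.045, 0.03, 0.02, 0.086], 'effort': [-0.002, -39.066, 18.74, 4.22, 0.011, -0.0], 'tcp_pos': [0.258, 0.569, 0.232], 'ee_rot': [[0.911, -0.413, -0.001], [-0.413, -0.911, -0.002], [0.0, 0.002, -1.0]], 'wrist_force': [0.03, -0.098, 0.037], 'moment': [0.001, -0.036, 0.001], 'gripper_force': 0.0, 'gripper_width': 0.999}
side [[361.0, 0.0, 319.5], [0.0, 361.0, 198.3], [0.0, 0.0, 1.0]] [-0.03579881  0.          0.          0.          0.        ] [[0.289, -0.957, -0.0], [-0.752, -0.227, -0.619], [0.593, 0.179, -0.785]] [-0.095  0.493  0.873]
top [[515.6, 0.0, 319.5], [0.0, 515.6, 200.7], [0.0, 0.0, 1.0]] [-0.16955464  0.          0.          0.          0.        ] [[0.327, -0.945, 0.002], [-0.861, -0.298, -0.412], [0.39, 0.133, -0.911]] [-0.12   0.485  1.856]
```

View pics/top0.png

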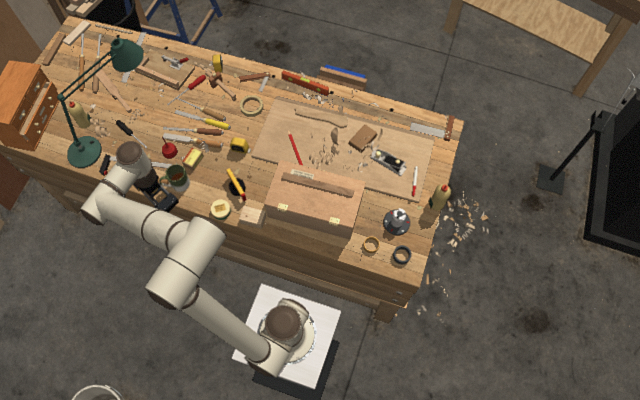

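View pics/side0.png

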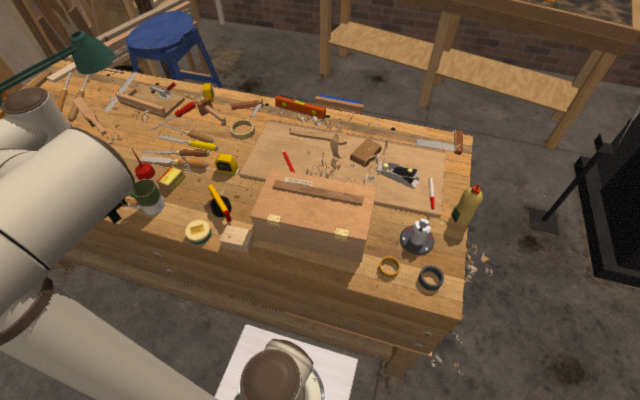

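Both views agree. Top: stand (396,222), brass (371,244), steel (402,256), cap (236,186). Side: stand (418,238), brass (389,267), steel (431,277), cap (221,206). Next I'll write a helper and view enlarged crops.

```bash
cat >h.py <<'E'
from station import r
import cv2,numpy as np
def ray(c,uv):
    p=cv2.undistortPoints(np.float64(uv).reshape(-1,1,2),c["camera_matrix"],np.float64(c["dist"])).reshape(-1,2)
    R=np.array(c["R"]);t=np.array(c["t"])
    return -R.T@t,np.c_[p,np.ones(len(p))]@R
def plane(c,uv,z):
    o,d=ray(c,uv); return o+d*((z-o[2])/d[:,2])[:,None]
def tri(cs,uvs):
    A=0;b=0
    for c,uv in zip(cs,uvs):
        o,d=ray(c,uv);d=d[0]/np.linalg.norm(d[0]);P=np.eye(3)-np.outer(d,d);A=A+P;b=b+P@o
    return np.linalg.solve(A,b)
def proj(c,X):
    return cv2.projectPoints(np.float64(X).reshape(-1,1,3),cv2.Rodrigues(np.float64(c["R"]))[0],np.float64(c["t"]),c["camera_matrix"],np.float64(c["dist"]))[0].reshape(-1,2)
def crop(c,u,v,w,h,k):
    return cv2.resize(c["pixels"][v:v+h,u:u+w,::-1],None,fx=k,fy=k,interpolation=cv2.INTER_CUBIC)
E
python3 - <<'E'
from h import *
t=r.capture("top");s=r.capture("side")
for n,a,b in [("stand",(396,222),(418,238)),("brass",(371,244),(389,267)),("steel",(402,256),(431,277)),("cap",(236,186),(221,206))]:
    print(n,tri([t,s],[a,b]).round(3))
a=np.hstack([crop(t,350,180,80,100,5),crop(s,370,200,80,100,5)])[:, :800]
cv2.imwrite("pics/c1.png",a)
b=np.hstack([crop(t,205,160,80,80,5),crop(s,190,180,80,80,5)])
cv2.imwrite("pics/c2.png",b)
E
```

```text
stand [ 0.537 -0.256  0.04 ]
brass [ 0.431 -0.189  0.007]
steel [ 0.413 -0.312  0.04 ]
cap [0.489 0.4   0.013]
```

View pics/c1.png

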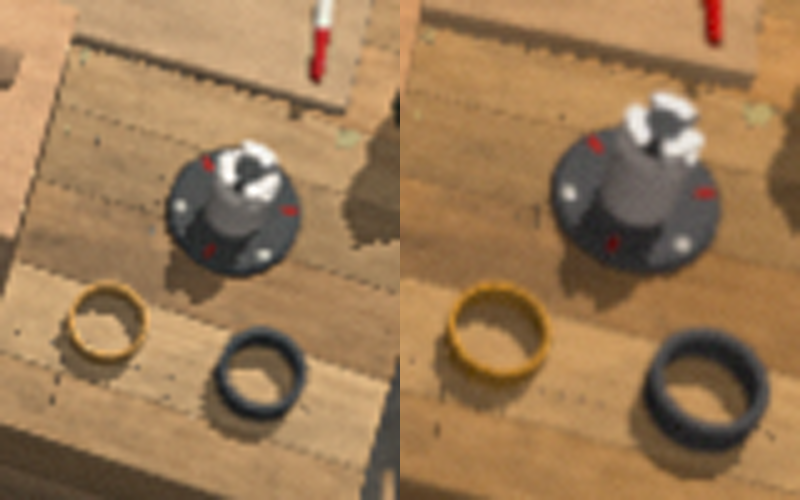

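View pics/c2.png

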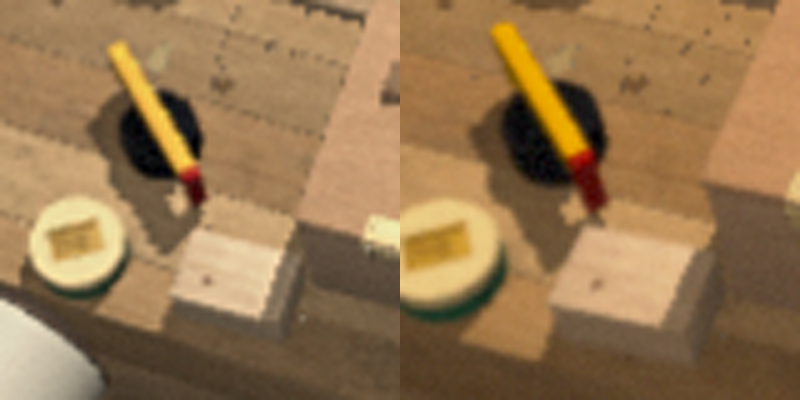

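The crops show both rings, the spindle's three red base marks, and the cap's bar running from a yellow end (upper left) to a red end (lower right). Now I'll measure with colour masks.

```bash
cat >meas.py <<'E'
from h import *
def blobs(c,f,box,amin=3):
    u,v,w,h=box; k=4
    im=cv2.resize(c["pixels"][v:v+h,u:u+w],None,fx=k,fy=k,interpolation=cv2.INTER_CUBIC)
    m=f(cv2.cvtColor(im,cv2.COLOR_RGB2HSV).astype(int)).astype(np.uint8)
    cn,_=cv2.findContours(m,cv2.RETR_EXTERNAL,cv2.CHAIN_APPROX_NONE)
    out=[]
    for q in sorted(cn,key=cv2.contourArea,reverse=True):
        if cv2.contourArea(q)<amin*16: break
        hl=cv2.convexHull(q);M=cv2.moments(hl)
        out.append((np.array([M["m10"],M["m01"]])/M["m00"],cv2.contourArea(hl)/16,q.reshape(-1,2)))
    off=lambda p:(p+.5)/k-.5+[u,v]
    return [(off(a),b,off(q)) for a,b,q in out]
brass=lambda H:(H[...,0]>14)&(H[...,0]<26)&(H[...,1]>170)&(H[...,2]>80)
dark=lambda H:(H[...,2]<95)&(H[...,1]<90)
black=lambda H:(H[...,2]<45)
red=lambda H:((H[...,0]<8)|(H[...,0]>172))&(H[...,1]>130)&(H[...,2]>50)
yel=lambda H:(H[...,0]>18)&(H[...,0]<32)&(H[...,1]>190)&(H[...,2]>120)
E
python3 - <<'E'
from meas import *
t=r.capture("top");s=r.capture("side")
for n,c,bb,bs,bst,bc in (("top",t,(358,230,30,26),(388,240,30,28),(378,200,36,40),(222,163,26,44)),("side",s,(375,252,30,30),(412,260,36,36),(394,215,56,46),(200,180,40,50))):
    for nm,f,b,z in (("brass",brass,bb,.011),("steel",dark,bs,.014),("red",red,bst,.010),("cup",black,bc,.018),("capred",red,bc,.037)):
        for ctr,a,q in blobs(c,f,b)[:4 if nm=="red" else 1]:
            print(n,nm,ctr.round(1),round(a,1),plane(c,ctr,z).round(4)[0])
    q=blobs(c,yel,bc)[0][2]; P=plane(c,q,.064)[:,:2]
    rc=cv2.minAreaRect(P.astype(np.float32)*1000); print(n,"bar",np.round(rc[0],1),np.round(rc[1],1),round(rc[2],1)); print(np.round(cv2.boxPoints(rc)).tolist())
E
```

```text
top steel [401.4 254.8] 257.9 [ 0.4246 -0.3129  0.014 ]
top red [391.1 212.2] 3.1 [ 0.5842 -0.2264  0.01  ]
top cup [233.1 189. ] 75.5 [0.4697 0.4053 0.018 ]
top capred [243.2 196.6] 22.9 [0.4447 0.3476 0.037 ]Traceback (most recent call last):
  File "<stdin>", line 7, in <module>
IndexError: list index out of range
```

```bash
python3 - <<'E'
from meas import *
t=r.capture("top");s=r.capture("side")
for nm,c,u,v in (("brass t",t,364,243),("brass t",t,372,237),("wood",t,371,246),("bar t",t,235,182),("bar t",t,230,170),("bar t",t,241,192),("redmark",t,408,222),("redmark",t,392,230),("redmark",t,391,212),("cup",t,232,189),("cup",t,243,183),("shadow",t,228,192),("bar s",s,214,190),("cup",s,215,212),("wood",t,225,175),("brass s",s,381,268),("rm s",s,431,238),("rms",s,412,248),("base",s,404,238)):
    p=c["pixels"][v-1:v+2,u-1:u+2].copy(); print(nm,cv2.cvtColor(p,cv2.COLOR_RGB2HSV)[1].tolist())
E
```

```text
brass t [[16, 126, 148], [17, 144, 204], [17, 104, 194]]
brass t [[17, 145, 132], [17, 154, 131], [18, 145, 153]]
wood [[17, 109, 203], [16, 108, 198], [17, 104, 205]]
bar t [[19, 180, 232], [21, 175, 243], [22, 176, 244]]
bar t [[24, 174, 240], [19, 170, 222], [18, 131, 169]]
bar t [[20, 179, 240], [22, 175, 244], [23, 173, 246]]
redmark [[1, 172, 147], [1, 177, 154], [2, 123, 122]]
redmark [[1, 166, 80], [3, 163, 75], [165, 22, 46]]
redmark [[1, 112, 114], [0, 185, 167], [1, 109, 117]]
cup [[20, 40, 19], [155, 118, 13], [105, 39, 13]]
cup [[96, 46, 28], [8, 58, 35], [15, 115, 118]]
shadow [[17, 106, 108], [16, 102, 103], [15, 108, 102]]
bar s [[21, 255, 233], [22, 255, 234], [21, 255, 218]]
cup [[120, 128, 2], [105, 102, 10], [135, 68, 15]]
wood [[15, 120, 174], [16, 121, 173], [16, 117, 175]]
brass s [[18, 203, 136], [17, 181, 201], [17, 147, 203]]
rm s [[0, 176, 154], [1, 180, 157], [3, 168, 138]]
rms [[4, 136, 60], [2, 195, 81], [0, 183, 74]]
base [[18, 30, 194], [16, 23, 191], [17, 20, 114]]
```

```bash
cat > scene.py <<'E'
from meas import *
t=r.capture("top");s=r.capture("side")
for n,c,bb,bs,bst,bc,S in (("top",t,(358,230,30,26),(388,240,30,28),(378,200,36,40),(222,163,26,44),135),("side",s,(375,252,30,30),(412,260,36,36),(394,215,56,46),(200,180,40,50),185)):
    brass=lambda H:(H[...,0]>14)&(H[...,0]<26)&(H[...,1]>S+(0 if n=="side" else 5))
    red=lambda H:((H[...,0]<8)|(H[...,0]>172))&(H[...,1]>110)&(H[...,2]>45)
    yel=lambda H:(H[...,0]>16)&(H[...,0]<32)&(H[...,1]>S+12)&(H[...,2]>170)
    black=lambda H:(H[...,2]<60)
    for nm,f,b,z in (("brass",brass,bb,.011),("steel",dark,bs,.014),("red",red,bst,.010),("cup",black,bc,.018),("capred",red,bc,.037)):
        for ctr,a,q in blobs(c,f,b,1)[:4 if nm=="red" else 1]:
            print(n,nm,ctr.round(1),round(a,1),plane(c,ctr,z).round(4)[0])
    for ctr,a,q in blobs(c,yel,bc)[:1]:
        P=plane(c,q,.064)[:,:2]
        rc=cv2.minAreaRect(P.astype(np.float32)*1000); print(n,"bar",np.round(rc[0],1),np.round(rc[1],1),round(rc[2],1)); print(np.round(cv2.boxPoints(rc)).tolist())
E
python3 scene.py
python3 - <<'E'
from h import *
t=r.capture("top");s=r.capture("side")
for n,a,b in [("bottletop",(446,187),(476,188)),("box R front top",(352,237),(364,250)),("box L front top",(271,217),(253,213)),("box R back",(364,183),(374,190)),("offcut",(252,214),(237,236))]:
    print(n,tri([t,s],[a,b]).round(3))
print(plane(t,[(446,187)],.174),plane(s,[(476,188)],.174),plane(t,[(352,237),(364,183)],.135))
E
```

```text
top brass [370.9 244.2] 196.4 [ 0.4287 -0.1892  0.011 ]
top steel [401.5 254.7] 257.4 [ 0.4247 -0.3131  0.014 ]
top red [391.  212.2] 4.9 [ 0.5844 -0.2261  0.01  ]
top red [407.5 221.7] 4.4 [ 0.5664 -0.2993  0.01  ]
top red [391.4 229.6] 4.4 [ 0.5132 -0.2479  0.01  ]
top cup [233.1 189. ] 85.2 [0.4696 0.4054 0.018 ]
top capred [243.2 196.6] 23.5 [0.4447 0.3474 0.037 ]
top bar [488.5 399.5] [127.9  17. ] 50.4
[[441.0, 356.0], [454.0, 345.0], [536.0, 443.0], [523.0, 454.0]]
side brass [389.  266.6] 315.9 [ 0.4305 -0.1883  0.011 ]
side steel [430.7 277.8] 451.6 [ 0.4275 -0.3131  0.014 ]
side red [408.6 228.3] 7.9 [ 0.5863 -0.2253  0.01  ]
side red [412.1 248.4] 7.4 [ 0.5144 -0.2467  0.01  ]
side red [430.7 238.1] 7.2 [ 0.5692 -0.2985  0.01  ]
side cup [216.  208.9] 142.1 [0.4712 0.4067 0.018 ]
side capred [227.2 215.1] 56.6 [0.4476 0.3494 0.037 ]
side bar [489.7 400.8] [129.1  16.8] 50.5
[[442.0, 356.0], [455.0, 346.0], [537.0, 445.0], [524.0, 456.0]]
bottletop [ 0.692 -0.393  0.148]
box R front top [ 0.384 -0.113  0.146]
box L front top [0.29  0.142 0.34 ]
box R back [ 0.616 -0.092  0.124]
offcut [0.39  0.29  0.025]
[[ 0.67659929 -0.39353738  0.174     ]] [[ 0.66944921 -0.38260551  0.174     ]] [[ 0.38716359 -0.11770535  0.135     ]
 [ 0.61036993 -0.09485253  0.135     ]]
```

```bash
cat > go.py <<'E'
import sys
from h import *
# usage: x y z(mm) yaw(deg, of tool x): tool-down target -> shift mm, rotvec in present tool axes
s=r.sense();R=np.array(s["ee_rot"]);p=np.array(s["tcp_pos"])*1000
x,y,z,a=map(float,sys.argv[1:5]);a=np.radians(a);c,n=np.cos(a),np.sin(a)
T=np.array([[c,n,0],[n,-c,0],[0,0,-1]])
print("t",round(s["time_s"],2),"p",p.round(1),"yaw",round(np.degrees(np.arctan2(R[1,0],R[0,0])),1),"q",np.round(s["joints"]),"F",np.round(s["wrist_force"],1))
print("shift",(R.T@(np.array([x,y,z])-p)).round(1),"turn",cv2.Rodrigues(R.T@T)[0].ravel().round(3))
E
```

>>> {"fn": "servo_tool", "kwargs": {
  "commands": [
    [[0,350,356,0,0,0,1.145],[0,350,356,0,0,0,1.145],[0,350,356,0,0,0,1.145],[0,350,356,0,0,0,1.145],[0,350,356,0,0,0,1.145]]
  ]
}}

```text
time_s: 1.1
tcp_pos: [0.3444, 0.3326, 0.2338]
ee_rot: [[0.38, -0.925, 0.0], [-0.925, -0.38, 0.001], [-0.0, -0.001, -1.0]]
wrist_force: [0.9, 0.5, -0.4]
gripper_width: 1.002
gripper_force: 0.0
```

```bash
python3 go.py 427 -313 200 -90
```

```text
t 1.1 p [344.4 332.6 233.8] yaw -67.7 q [ 64.   8. -19.   0. -63. -41.] F [ 0.9  0.5 -0.4]
shift [628.6 168.8  33.5] turn [-0.001  0.     0.39 ]
```

>>> {"fn": "servo_tool", "kwargs": {
  "commands": [
    [[0,400,50,0,0,0,0.39],[0,400,50,0,0,0,0.39],[0,400,50,0,0,0,0.39],[0,400,50,0,0,0,0.39],[0,400,50,0,0,0,0.39]]
  ]
}}

```text
time_s: 1.6
tcp_pos: [0.4111, 0.0917, 0.2341]
ee_rot: [[0.006, -1.0, 0.001], [-1.0, -0.006, 0.001], [-0.001, -0.001, -1.0]]
wrist_force: [0.4, 0.2, -0.8]
gripper_width: 0.997
gripper_force: 0.0
```

```bash
python3 go.py 427 -313 160 -90
```

```text
t 1.6 p [411.1  91.7 234.1] yaw -89.7 q [ 35.   2. -26.   0. -62. -35.] F [ 0.4  0.2 -0.8]
shift [404.8 -13.5  73.8] turn [-0.001  0.001  0.006]
```

>>> {"fn": "servo_tool", "kwargs": {
  "commands": [
    [[0,405,-14,0,0,0,0.005],[0,405,-14,0,0,0,0.005],[0,405,-14,0,0,0,0.005],[0,405,-14,0,0,0,0.005],[0,405,-14,40,0,0,0.005]]
  ]
}}

```text
time_s: 2.1
tcp_pos: [0.4215, -0.1576, 0.2256]
ee_rot: [[0.0, -1.0, 0.005], [-1.0, -0.0, -0.001], [0.001, -0.005, -1.0]]
wrist_force: [1.1, 0.9, -0.4]
gripper_width: 1.003
gripper_force: 0.0
```

>>> {"fn": "servo_tool", "kwargs": {
  "commands": [
    [[0,155,-5,74,0,0,0],[0,155,-5,74,0,0,0],[0,155,-5,74,0,0,0],[0,155,-5,74,0,0,0],[0,155,-5,74,0,0,0]]
  ]
}}

```text
time_s: 2.6
tcp_pos: [0.4247, -0.3123, 0.1479]
ee_rot: [[-0.004, -1.0, -0.004], [-1.0, 0.004, 0.001], [-0.001, 0.004, -1.0]]
wrist_force: [0.5, 0.2, 0.7]
gripper_width: 0.999
gripper_force: 0.0
```

```bash
python3 go.py 427 -313 26 -90; python3 - <<'E'
from h import *
t=r.capture("top");s=r.capture("side")
cv2.imwrite("pics/c3.png",np.hstack([crop(t,350,180,80,100,5),crop(s,370,200,80,100,5)]))
E
```

```text
t 2.6 p [ 424.7 -312.3  147.9] yaw -90.2 q [-19.  17. -20.   0. -53.  18.] F [0.5 0.2 0.7]
shift [  0.8  -2.8 121.9] turn [ 0.004  0.001 -0.004]
```

View pics/c3.png

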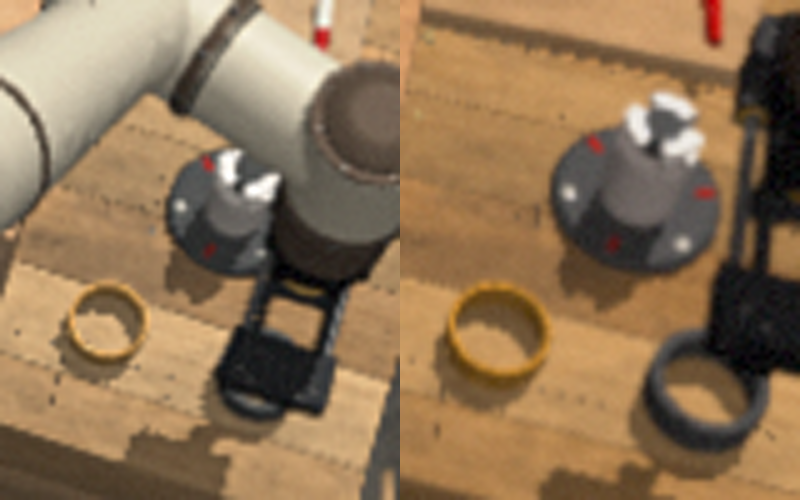

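The gripper stands over the steel ring (top view crop (270,370), side crop ring at (705,390)), consistent with the measured position. I'll descend.

>>> {"fn": "servo_tool", "kwargs": {
  "commands": [
    [[0,1,-2,50,0,0,0],[0,1,-2,85,0,0,0],[0,1,-2,105,0,0,0],[0,1,-2,122,0,0,0],[0,1,-2,122,0,0,0]]
  ]
}}

```text
time_s: 3.2
tcp_pos: [0.4271, -0.3097, 0.027]
ee_rot: [[0.002, -1.0, -0.003], [-1.0, -0.002, 0.001], [-0.001, 0.003, -1.0]]
wrist_force: [-0.6, 0.6, 0.7]
gripper_width: 1.0
gripper_force: 0.0
```

>>> {"fn": "servo_tool", "kwargs": {
  "commands": [
    [[1,0,0,0,0,0,0],[1,0,0,0,0,0,0],[1,0,0,0,0,0,0],[1,0,0,0,0,0,0],[1,0,0,0,0,0,0]]
  ]
}}

```text
time_s: 3.7
tcp_pos: [0.4284, -0.3114, 0.0294]
ee_rot: [[0.001, -1.0, 0.002], [-1.0, -0.001, -0.001], [0.001, -0.002, -1.0]]
wrist_force: [-0.1, 3.0, 6.2]
gripper_width: 0.792
gripper_force: 30.0
```

>>> {"fn": "servo_tool", "kwargs": {
  "commands": [
    [[1,0,0,-40,0,0,0],[1,0,0,-85,0,0,0],[1,0,0,-115,0,0,0],[1,-25,-60,-115,0,0,0],[1,-40,-90,-115,0,0,0]]
  ]
}}

```text
time_s: 4.2
tcp_pos: [0.5185, -0.2716, 0.1449]
ee_rot: [[-0.003, -1.0, 0.004], [-1.0, 0.003, -0.0], [0.0, -0.004, -1.0]]
wrist_force: [0.8, -0.5, -2.7]
gripper_width: 0.795
gripper_force: 30.0
```

>>> {"fn": "servo_tool", "kwargs": {
  "commands": [
    [[1,-14,-38,0,0,0,0],[1,-14,-38,0,0,0,0],[1,-14,-38,0,0,0,0],[1,-14,-38,0,0,0,0],[1,-14,-38,0,0,0,0]]
  ]
}}

```text
time_s: 4.7
tcp_pos: [0.5545, -0.2578, 0.1429]
ee_rot: [[-0.001, -1.0, -0.001], [-1.0, 0.001, 0.0], [-0.0, 0.001, -1.0]]
wrist_force: [-0.5, -0.6, -1.9]
gripper_width: 0.79
gripper_force: 30.0
```

```bash
python3 go.py 556 -257 120 -90; python3 - <<'E'
from h import *
t=r.capture("top");s=r.capture("side")
cv2.imwrite("pics/c4.png",np.hstack([crop(t,360,170,80,100,5),crop(s,380,180,80,100,5)]))
print(proj(t,[.556,-.257,.089]),proj(s,[.556,-.257,.089]))
E
```

```text
t 4.7 p [ 554.5 -257.8  142.9] yaw -90.1 q [-10.  25.  -9.  -0. -56.  10.] F [-0.5 -0.6 -1.9]
shift [-0.8 -1.5 22.9] turn [ 0.001  0.    -0.001]
[[399.41699287 212.98619388]] [[422.69697346 224.40392721]]
```

View pics/c4.png

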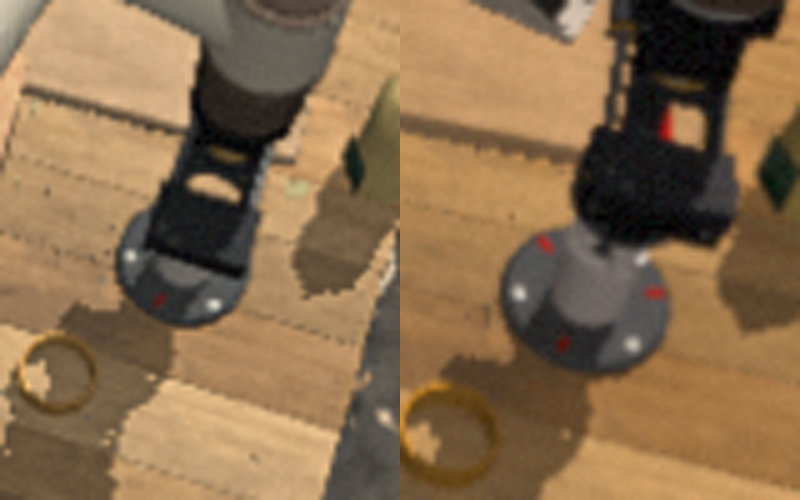

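The collar hangs over the spindle in both views (top crop (200,235), spindle below it). I'll lower with small corrections.

>>> {"fn": "servo_tool", "kwargs": {
  "commands": [
    [[1,-3,-1,10,0,0,0],[1,-3,-1,25,0,0,0],[1,-3,-1,37,0,0,0],[1,-3,-1,47,0,0,0],[1,-3,-1,47,0,0,0]]
  ]
}}

```text
time_s: 5.3
tcp_pos: [0.5555, -0.2541, 0.0938]
ee_rot: [[-0.0, -1.0, -0.004], [-1.0, 0.0, 0.001], [-0.001, 0.004, -1.0]]
wrist_force: [-0.6, -0.3, -2.1]
gripper_width: 0.795
gripper_force: 30.0
```

>>> {"fn": "servo_tool", "kwargs": {
  "commands": [
    [[1,0,0,15,0,0,0],[1,0,0,30,0,0,0],[1,0,0,42,0,0,0],[1,0,0,52,0,0,0],[1,0,0,52,0,0,0]]
  ]
}}

```text
time_s: 5.8
tcp_pos: [0.5559, -0.2541, 0.0425]
ee_rot: [[-0.0, -1.0, -0.003], [-1.0, 0.0, 0.001], [-0.001, 0.003, -1.0]]
wrist_force: [0.2, -0.2, -1.7]
gripper_width: 0.795
gripper_force: 30.0
```

>>> {"fn": "servo_tool", "kwargs": {
  "commands": [
    [[1,0,0,3,0,0,0],[1,0,0,3,0,0,0],[0,0,0,3,0,0,0],[0,0,0,3,0,0,0],[0,0,0,3,0,0,0]]
  ]
}}

```text
time_s: 6.3
tcp_pos: [0.5575, -0.2546, 0.0419]
ee_rot: [[0.0, -1.0, 0.002], [-1.0, -0.0, -0.001], [0.001, -0.002, -1.0]]
wrist_force: [0.3, -0.5, -0.4]
gripper_width: 0.964
gripper_force: 0.0
```

>>> {"fn": "servo_tool", "kwargs": {
  "commands": [
    [[0,0,0,-30,0,0,0],[0,0,0,-70,0,0,0],[0,0,0,-100,0,0,0],[0,-30,40,-100,0,0,0],[0,-50,80,-100,0,0,0]]
  ]
}}

```text
time_s: 6.8
tcp_pos: [0.4772, -0.2037, 0.1423]
ee_rot: [[-0.0, -1.0, 0.004], [-1.0, 0.0, -0.0], [0.0, -0.004, -1.0]]
wrist_force: [-0.4, 0.6, -0.9]
gripper_width: 0.999
gripper_force: 0.0
```

>>> {"fn": "servo_tool", "kwargs": {
  "commands": [
    [[0,-17,45,20,0,0,0],[0,-17,45,40,0,0,0],[0,-17,45,40,0,0,0],[0,-17,45,40,0,0,0],[0,-17,45,40,0,0,0]]
  ]
}}

```text
time_s: 7.3
tcp_pos: [0.4339, -0.1878, 0.1022]
ee_rot: [[0.0, -1.0, 0.003], [-1.0, -0.0, -0.001], [0.001, -0.003, -1.0]]
wrist_force: [-0.4, 0.8, -0.9]
gripper_width: 0.997
gripper_force: 0.0
```

```bash
python3 go.py 429.5 -189 22 -90; python3 - <<'E'
from meas import *
s=r.capture("side")
cv2.imwrite("pics/c5.png",crop(s,360,180,110,110,5))
b=blobs(s,lambda H:(H[...,0]>14)&(H[...,0]<26)&(H[...,1]>185),(375,252,30,30))[0];print(b[0],b[1],plane(s,b[0],.011))
E
```

```text
t 7.3 p [ 433.9 -187.8  102.2] yaw -90.0 q [ -4.  16. -31.   0. -43.   4.] F [-0.4  0.8 -0.9]
shift [ 1.2  4.7 80.1] turn [-0.003 -0.001  0.   ]
[387.96653005 271.8393707 ] 118.1875 [[ 0.41231528 -0.1885179   0.011     ]]
```

View pics/c5.png

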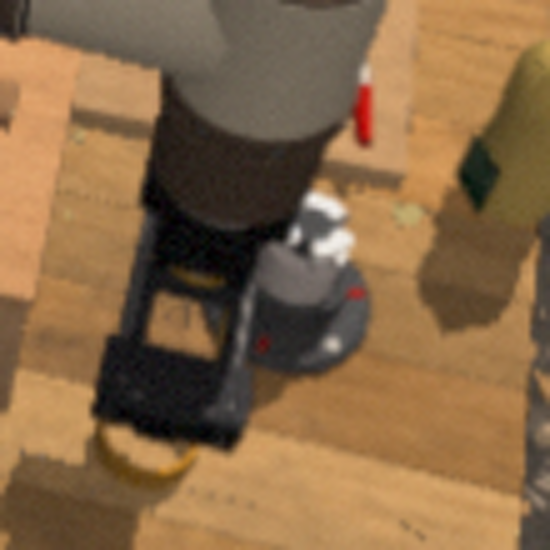

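The wide collar is round the spindle foot (crop (300,310)), and the gripper is above the brass ring (crop (145,450)). I'll descend and grip.

>>> {"fn": "servo_tool", "kwargs": {
  "commands": [
    [[0,1,4,30,0,0,0],[0,1,4,55,0,0,0],[0,1,4,70,0,0,0],[0,1,4,79,0,0,0],[0,1,4,79,0,0,0]]
  ]
}}

```text
time_s: 7.85
tcp_pos: [0.428, -0.1885, 0.0213]
ee_rot: [[-0.0, -1.0, -0.001], [-1.0, 0.0, 0.0], [-0.0, 0.001, -1.0]]
wrist_force: [0.0, -0.3, -0.7]
gripper_width: 1.004
gripper_force: 0.0
```

>>> {"fn": "servo_tool", "kwargs": {
  "commands": [
    [[1,0,0,0,0,0,0],[1,0,0,0,0,0,0],[1,0,0,0,0,0,0],[1,0,0,0,0,0,0],[1,0,0,0,0,0,0]]
  ]
}}

```text
time_s: 8.35
tcp_pos: [0.4284, -0.1884, 0.0226]
ee_rot: [[0.0, -1.0, 0.002], [-1.0, -0.0, -0.0], [0.0, -0.002, -1.0]]
wrist_force: [0.0, 0.4, 2.5]
gripper_width: 0.707
gripper_force: 30.0
```

```bash
python3 go.py 556 -255 135 -90
```

```text
t 8.35 p [ 428.4 -188.4   22.6] yaw -90.0 q [ -4.  23. -36.   0. -31.   4.] F [0.  0.4 2.5]
shift [  66.7 -127.7 -112.2] turn [-0.002 -0.     0.   ]
```

>>> {"fn": "servo_tool", "kwargs": {
  "commands": [
    [[1,0,0,-40,0,0,0],[1,0,0,-85,0,0,0],[1,5,-10,-114,0,0,0],[1,27,-50,-114,0,0,0],[1,48,-90,-114,0,0,0]]
  ]
}}

```text
time_s: 8.85
tcp_pos: [0.5187, -0.2367, 0.1379]
ee_rot: [[0.001, -1.0, 0.003], [-1.0, -0.001, -0.0], [0.0, -0.003, -1.0]]
wrist_force: [0.0, -0.3, -1.9]
gripper_width: 0.704
gripper_force: 30.0
```

>>> {"fn": "servo_tool", "kwargs": {
  "commands": [
    [[1,20,-38,0,0,0,0],[1,20,-38,0,0,0,0],[1,20,-38,0,0,0,0],[1,20,-38,14,0,0,0],[1,20,-38,14,0,0,0]]
  ]
}}

```text
time_s: 9.35
tcp_pos: [0.553, -0.2552, 0.1201]
ee_rot: [[-0.001, -1.0, -0.005], [-1.0, 0.0, 0.002], [-0.002, 0.005, -1.0]]
wrist_force: [-0.7, 0.5, -1.5]
gripper_width: 0.706
gripper_force: 30.0
```

```bash
python3 go.py 556 -257 63 -90
```

```text
t 9.35 p [ 553.  -255.2  120.1] yaw -90.0 q [-10.  26. -10.  -0. -54.  10.] F [-0.7  0.5 -1.5]
shift [ 1.9 -3.4 57. ] turn [ 0.005  0.002 -0.   ]
```

>>> {"fn": "servo_tool", "kwargs": {
  "commands": [
    [[1,1,-2,5,0,0,0],[1,1,-2,15,0,0,0],[1,1,-2,25,0,0,0],[1,1,-2,35,0,0,0],[1,1,-2,35,0,0,0]]
  ]
}}

```text
time_s: 9.85
tcp_pos: [0.5563, -0.2569, 0.0847]
ee_rot: [[-0.0, -1.0, -0.004], [-1.0, 0.0, 0.001], [-0.001, 0.004, -1.0]]
wrist_force: [-0.5, 0.1, -1.3]
gripper_width: 0.704
gripper_force: 30.0
```

```bash
python3 go.py 556 -257 62 -90
```

```text
t 9.85 p [ 556.3 -256.9   84.7] yaw -90.0 q [-10.  29. -12.  -0. -50.  10.] F [-0.5  0.1 -1.3]
shift [ 0.1  0.2 22.7] turn [ 0.004  0.001 -0.   ]
```

>>> {"fn": "servo_tool", "kwargs": {
  "commands": [
    [[1,0,0,12,0,0,0],[1,0,0,22,0,0,0],[1,0,0,22,0,0,0],[0,0,0,22,0,0,0],[0,0,0,22,0,0,0]]
  ]
}}

```text
time_s: 10.35
tcp_pos: [0.5586, -0.2576, 0.0657]
ee_rot: [[0.0, -1.0, 0.002], [-1.0, -0.0, -0.001], [0.001, -0.002, -1.0]]
wrist_force: [-0.0, 0.4, -0.7]
gripper_width: 0.815
gripper_force: 0.0
```

>>> {"fn": "servo_tool", "kwargs": {
  "commands": [
    [[0,0,0,0,0,0,0],[0,0,0,-30,0,0,0],[0,0,0,-80,0,0,0],[0,0,0,-130,0,0,0],[0,-30,20,-145,0,0,0]]
  ]
}}

```text
time_s: 10.85
tcp_pos: [0.5425, -0.2301, 0.2169]
ee_rot: [[-0.002, -1.0, 0.014], [-1.0, 0.001, -0.005], [0.005, -0.014, -1.0]]
wrist_force: [-0.0, 1.2, 0.3]
gripper_width: 0.998
gripper_force: 0.0
```

>>> {"fn": "servo_tool", "kwargs": {
  "commands": [
    [[0,-250,40,0,0,0,0.5],[0,-250,40,0,0,0,0.5],[0,-250,40,0,0,0,0.5],[0,-250,40,0,0,0,0.5],[0,-250,40,0,0,0,0.5]]
  ]
}}

```text
time_s: 11.35
tcp_pos: [0.5003, 0.0071, 0.211]
ee_rot: [[-0.481, -0.877, 0.002], [-0.877, 0.481, 0.001], [-0.002, -0.002, -1.0]]
wrist_force: [1.2, -0.1, 0.7]
gripper_width: 0.999
gripper_force: 0.0
```

```bash
python3 go.py 484.5 395 190 -130; python3 - <<'E'
from meas import *
s=r.capture("side");t=r.capture("top")
cv2.imwrite("pics/c6.png",np.hstack([crop(t,360,180,80,80,5),crop(s,380,200,80,80,5)]))
E
```

```text
t 11.35 p [500.3   7.1 211. ] yaw -118.8 q [ 19.  11. -19.   0. -60. -48.] F [ 1.2 -0.1  0.7]
shift [-332.4  200.6   21.2] turn [-0.002  0.002  0.196]
```

View pics/c6.png

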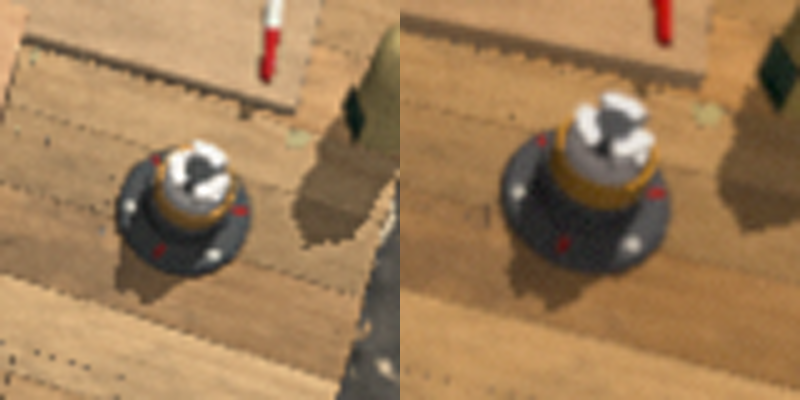

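Both collars sit level on the spindle, dark one below and brass on top. On to the cap.

>>> {"fn": "servo_tool", "kwargs": {
  "commands": [
    [[0,-332,200,20,0,0,0.196],[0,-332,200,20,0,0,0.196],[0,-332,200,20,0,0,0.196],[0,-332,200,20,0,0,0.196],[0,-332,200,20,0,0,0.196]]
  ]
}}

```text
time_s: 11.95
tcp_pos: [0.4906, 0.2507, 0.1983]
ee_rot: [[-0.641, -0.767, 0.002], [-0.767, 0.641, 0.001], [-0.002, -0.001, -1.0]]
wrist_force: [0.7, 0.1, 0.1]
gripper_width: 1.004
gripper_force: 0.0
```

```bash
python3 go.py 484.5 395 150 -130
```

```text
t 11.95 p [490.6 250.7 198.3] yaw -129.9 q [ 44.  16. -13.   0. -60. -84.] F [0.7 0.1 0.1]
shift [-106.7   97.3   48.4] turn [-0.001  0.002  0.002]
```

>>> {"fn": "servo_tool", "kwargs": {
  "commands": [
    [[0,-106,97,40,0,0,0],[0,-106,97,40,0,0,0],[0,-106,97,40,0,0,0],[0,-106,97,40,0,0,0],[0,-106,97,40,0,0,0]]
  ]
}}

```text
time_s: 12.45
tcp_pos: [0.4839, 0.3931, 0.1568]
ee_rot: [[-0.64, -0.768, -0.0], [-0.768, 0.64, -0.001], [0.001, -0.0, -1.0]]
wrist_force: [0.5, 0.3, 0.4]
gripper_width: 1.001
gripper_force: 0.0
```

```bash
python3 go.py 484.5 395 51 -130
```

```text
t 12.45 p [483.9 393.1 156.8] yaw -129.8 q [ 54.  25.  -6.   0. -59. -94.] F [0.5 0.3 0.4]
shift [ -1.9   0.8 105.8] turn [-0.    -0.001  0.003]
```

>>> {"fn": "servo_tool", "kwargs": {
  "commands": [
    [[0,-1,1,40,0,0,0],[0,-1,1,75,0,0,0],[0,-1,1,95,0,0,0],[0,-1,1,105,0,0,0],[0,-1,1,105,0,0,0]]
  ]
}}

```text
time_s: 12.95
tcp_pos: [0.4841, 0.3926, 0.0521]
ee_rot: [[-0.642, -0.767, -0.001], [-0.767, 0.642, -0.001], [0.002, -0.0, -1.0]]
wrist_force: [-0.2, -0.2, 0.5]
gripper_width: 1.001
gripper_force: 0.0
```

>>> {"fn": "servo_tool", "kwargs": {
  "commands": [
    [[1,0,0,0,0,0,0],[1,0,0,0,0,0,0],[1,0,0,0,0,0,0],[1,0,0,0,0,0,0],[1,0,0,0,0,0,0]]
  ]
}}

```text
time_s: 13.45
tcp_pos: [0.4839, 0.3942, 0.0529]
ee_rot: [[-0.641, -0.768, 0.0], [-0.768, 0.641, 0.001], [-0.001, 0.0, -1.0]]
wrist_force: [0.3, 0.7, 0.2]
gripper_width: 0.631
gripper_force: 0.0
```

>>> {"fn": "servo_tool", "kwargs": {
  "commands": [
    [[1,0,0,0,0,0,0],[1,0,0,0,0,0,0],[1,0,0,0,0,0,0],[1,0,0,0,0,0,0],[1,0,0,0,0,0,0]]
  ]
}}

```text
time_s: 13.95
tcp_pos: [0.4838, 0.394, 0.0523]
ee_rot: [[-0.641, -0.767, -0.0], [-0.767, 0.641, -0.0], [0.0, 0.0, -1.0]]
wrist_force: [1.4, -0.7, -1.9]
gripper_width: 0.18
gripper_force: 30.0
```

>>> {"fn": "servo_tool", "kwargs": {
  "commands": [
    [[1,0,0,-40,0,0,0],[1,0,0,-90,0,0,0],[1,0,0,-140,0,0,0],[1,0,0,-190,0,0,0],[1,0,0,-200,0,0,0]]
  ]
}}

```text
time_s: 14.45
tcp_pos: [0.4859, 0.3957, 0.2595]
ee_rot: [[-0.641, -0.768, 0.009], [-0.768, 0.641, 0.009], [-0.012, -0.001, -1.0]]
wrist_force: [1.2, -0.0, -3.1]
gripper_width: 0.184
gripper_force: 30.0
```

```bash
cat > capm.py <<'E'
from meas import *
# bar of the cap near image of rough position: args x y ztop (m)
import sys
x,y,z=map(float,sys.argv[1:4]);S={"top":135,"side":185}
for n in S:
    c=r.capture(n);u,v=proj(c,[x,y,z])[0].astype(int);b=(u-30,v-30,60,60)
    for nm,f,k in (("yel",lambda H:(H[...,0]>16)&(H[...,0]<32)&(H[...,1]>S[n]+12)&(H[...,2]>150),4),("red",lambda H:((H[...,0]<8)|(H[...,0]>172))&(H[...,1]>130)&(H[...,2]>50),4)):
        for ctr,a,q in blobs(c,f,b,4)[:k]:
            rc=cv2.minAreaRect((plane(c,q,z)[:,:2]*1000).astype(np.float32)); B=cv2.boxPoints(rc)
            print(n,nm,round(a),"ctr",np.round(rc[0],1),"size",np.round(rc[1],1),"ang",round(rc[2],1),"box",np.round(B).tolist())
E
python3 capm.py .4845 .395 .264; python3 go.py 520 60 250 -160
```

```text
top yel 25 ctr [465.5 371.4] size [42.4  9.8] ang 50.9 box [[448.0, 358.0], [456.0, 352.0], [483.0, 385.0], [475.0, 391.0]]
top yel 10 ctr [552.1 366.3] size [11.7 18.3] ang 18.8 box [[544.0, 373.0], [549.0, 356.0], [561.0, 360.0], [555.0, 377.0]]
top red 32 ctr [438.1 340.8] size [33.7 16.4] ang 44.0 box [[420.0, 335.0], [432.0, 323.0], [456.0, 347.0], [445.0, 358.0]]
side yel 102 ctr [494.3 328.2] size [28.2 48. ] ang 1.6 box [[480.0, 352.0], [481.0, 304.0], [509.0, 305.0], [508.0, 353.0]]
side yel 22 ctr [526.8 385.5] size [19.1 17.5] ang 58.5 box [[514.0, 382.0], [529.0, 373.0], [539.0, 389.0], [524.0, 398.0]]
side red 86 ctr [430.9 337.2] size [57.4 17.9] ang 35.8 box [[402.0, 328.0], [413.0, 313.0], [459.0, 347.0], [449.0, 361.0]]
t 14.55 p [483.9 394.4 254. ] yaw -129.9 q [ 54.  21.   2.  -0. -71. -94.] F [-0.3 -1.4 -4.4]
shift [ 233.4 -242.2    2.9] turn [0.002 0.003 0.525]
```

>>> {"fn": "servo_tool", "kwargs": {
  "commands": [
    [[1,233,-242,3,0,0,0.525],[1,233,-242,3,0,0,0.525],[1,233,-242,3,0,0,0.525],[1,233,-242,3,0,0,0.525],[1,233,-242,3,0,0,0.525]]
  ]
}}

```text
time_s: 15.05
tcp_pos: [0.5089, 0.1429, 0.2465]
ee_rot: [[-0.94, -0.341, -0.007], [-0.341, 0.94, -0.003], [0.007, -0.0, -1.0]]
wrist_force: [0.4, 0.9, -2.8]
gripper_width: 0.186
gripper_force: 30.0
```

```bash
python3 go.py 556 -257 215 166.5
```

```text
t 15.05 p [508.9 142.9 246.5] yaw -160.0 q [  33.   12.  -12.   -0.  -67. -103.] F [ 0.4  0.9 -2.8]
shift [  92.  -392.    32.3] turn [-0.002 -0.007  0.584]
```

>>> {"fn": "servo_tool", "kwargs": {
  "commands": [
    [[1,92,-392,0,0,0,0.584],[1,92,-392,0,0,0,0.584],[1,92,-392,0,0,0,0.584],[1,92,-392,0,0,0,0.584],[1,92,-392,0,0,0,0.584]]
  ]
}}

```text
time_s: 15.55
tcp_pos: [0.5386, -0.1045, 0.2465]
ee_rot: [[-0.972, 0.235, -0.007], [0.235, 0.972, 0.001], [0.007, -0.001, -1.0]]
wrist_force: [1.3, 0.7, -4.3]
gripper_width: 0.182
gripper_force: 30.0
```

```bash
python3 go.py 556 -257 215 166.5
```

```text
t 15.55 p [ 538.6 -104.5  246.5] yaw 166.4 q [   6.   14.   -9.   -0.  -67. -109.] F [ 1.3  0.7 -4.3]
shift [ -52.9 -144.2   31.3] turn [-0.001 -0.007 -0.001]
```

>>> {"fn": "servo_tool", "kwargs": {
  "commands": [
    [[1,-53,-144,0,0,0,0],[1,-53,-144,0,0,0,0],[1,-53,-144,0,0,0,0],[1,-53,-144,0,0,0,0],[1,-53,-144,60,0,0,0]]
  ]
}}

```text
time_s: 16.05
tcp_pos: [0.5618, -0.2584, 0.2031]
ee_rot: [[-0.972, 0.234, 0.01], [0.234, 0.972, -0.004], [-0.011, -0.001, -1.0]]
wrist_force: [2.3, -0.8, -2.8]
gripper_width: 0.183
gripper_force: 30.0
```

>>> {"fn": "servo_tool", "kwargs": {
  "commands": [
    [[1,0,0,25,0,0,0],[1,0,0,25,0,0,0],[1,0,0,25,0,0,0],[1,0,0,25,0,0,0],[1,0,0,25,0,0,0]]
  ]
}}

```text
time_s: 16.55
tcp_pos: [0.5598, -0.2551, 0.177]
ee_rot: [[-0.973, 0.231, 0.003], [0.231, 0.973, -0.001], [-0.003, -0.0, -1.0]]
wrist_force: [0.7, 1.1, -2.3]
gripper_width: 0.178
gripper_force: 30.0
```

```bash
python3 go.py 556 -257 150 166.5; python3 capm.py .556 -.257 .182; python3 - <<'E'
from meas import *
s=r.capture("side");t=r.capture("top")
cv2.imwrite("pics/c7.png",np.hstack([crop(t,360,160,80,100,5),crop(s,380,170,80,100,5)]))
E
```

```text
t 16.55 p [ 559.8 -255.1  177. ] yaw 166.6 q [ -9.  23.  -6.   0. -61. -94.] F [ 0.7  1.1 -2.3]
shift [ 3.3 -2.8 27. ] turn [-0.     0.003  0.002]
top yel 36 ctr [ 526.1 -247.4] size [17.2 37.7] ang 74.8 box [[506.0, -251.0], [542.0, -261.0], [547.0, -244.0], [510.0, -234.0]]
top yel 11 ctr [ 552.6 -253.6] size [15.4 12.6] ang 85.0 box [[546.0, -261.0], [558.0, -262.0], [560.0, -246.0], [547.0, -245.0]]
top yel 8 ctr [ 570.  -256.9] size [15.1  9. ] ang 71.7 box [[563.0, -263.0], [572.0, -265.0], [577.0, -251.0], [568.0, -248.0]]
top red 30 ctr [ 489.4 -242.1] size [16.7 29. ] ang 85.4 box [[474.0, -249.0], [503.0, -252.0], [505.0, -235.0], [476.0, -233.0]]
side yel 49 ctr [ 568.9 -256.1] size [15.8 34.6] ang 77.6 box [[550.0, -260.0], [584.0, -268.0], [588.0, -252.0], [554.0, -245.0]]
side yel 18 ctr [ 540.4 -249.7] size [15.6 13.6] ang 72.0 box [[532.0, -255.0], [545.0, -259.0], [549.0, -244.0], [536.0, -240.0]]
side yel 16 ctr [ 602.1 -265.1] size [14.8 14.1] ang 70.6 box [[593.0, -270.0], [606.0, -274.0], [611.0, -260.0], [598.0, -256.0]]
side red 78 ctr [ 486.  -237.9] size [17.8 45. ] ang 80.0 box [[462.0, -243.0], [507.0, -251.0], [510.0, -233.0], [465.0, -225.0]]
```

View pics/c7.png

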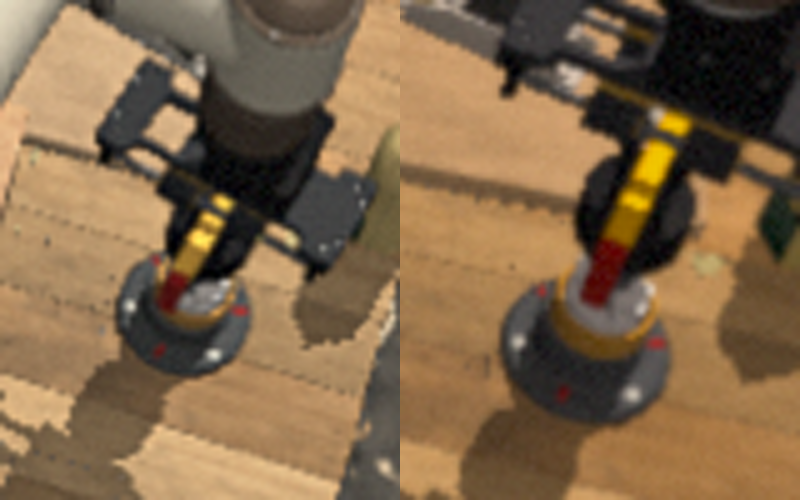

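The cap hangs over the spindle with the red ear towards lower left (top crop (172,290)). Its axis and yaw fit within about 4 mm and 1°, so I'll correct and lower.

>>> {"fn": "servo_tool", "kwargs": {
  "commands": [
    [[1,3,-2,15,0,0,0],[1,3,-2,30,0,0,0],[1,3,-2,30,0,0,0],[1,3,-2,30,0,0,0],[1,3,-2,30,0,0,0]]
  ]
}}

```text
time_s: 17.25
tcp_pos: [0.5562, -0.2566, 0.1464]
ee_rot: [[-0.973, 0.232, 0.002], [0.232, 0.973, -0.001], [-0.002, -0.0, -1.0]]
wrist_force: [-0.0, -1.1, -3.1]
gripper_width: 0.177
gripper_force: 30.0
```

```bash
python3 go.py 556 -257 122 166.5; python3 capm.py .556 -.257 .159 | grep -v "side yel"; for i in 1 2 3; do python3 go.py 556 -257 122 166.5; done
```

```text
t 17.25 p [ 556.2 -256.6  146.4] yaw 166.6 q [-10.  25.  -8.   0. -57. -94.] F [-0.  -1.1 -3.1]
shift [ 0.1 -0.4 24.4] turn [-0.     0.002  0.002]
top yel 49 ctr [ 526. -251.] size [16.8 50. ] ang 81.4 box [[500.0, -256.0], [549.0, -263.0], [552.0, -246.0], [503.0, -239.0]]
top yel 6 ctr [ 561.8 -258.6] size [13.6  8.7] ang 79.8 box [[556.0, -264.0], [565.0, -266.0], [567.0, -253.0], [559.0, -251.0]]
top red 31 ctr [ 482.7 -242.2] size [31.8 16.7] ang 2.1 box [[467.0, -234.0], [467.0, -251.0], [499.0, -250.0], [498.0, -233.0]]
side red 73 ctr [ 477.7 -237.8] size [17.3 43. ] ang 77.6 box [[455.0, -242.0], [497.0, -251.0], [501.0, -234.0], [459.0, -225.0]]
side red 6 ctr [ 464.1 -274.4] size [ 6.3 10.5] ang 16.7 box [[460.0, -270.0], [463.0, -280.0], [469.0, -279.0], [466.0, -268.0]]
t 17.35 p [ 556.  -256.5  146.3] yaw 166.6 q [-10.  25.  -8.   0. -57. -94.] F [ 0.1 -0.1 -3.1]
shift [-0.1 -0.5 24.3] turn [-0.     0.002  0.002]
t 17.35 p [ 556.  -256.5  146.3] yaw 166.6 q [-10.  25.  -8.   0. -57. -94.] F [ 0.1 -0.1 -3.1]
shift [-0.1 -0.5 24.3] turn [-0.     0.002  0.002]
t 17.35 p [ 556.  -256.5  146.3] yaw 166.6 q [-10.  25.  -8.   0. -57. -94.] F [ 0.1 -0.1 -3.1]
shift [-0.1 -0.5 24.3] turn [-0.     0.002  0.002]
```

>>> {"fn": "servo_tool", "kwargs": {
  "commands": [
    [[1,0,0,4,0,0,0],[1,0,0,8,0,0,0],[1,0,0,10,0,0,0],[1,0,0,12,0,0,0],[1,0,0,12,0,0,0]]
  ]
}}

```text
time_s: 17.85
tcp_pos: [0.5551, -0.2563, 0.1326]
ee_rot: [[-0.973, 0.232, -0.001], [0.232, 0.973, 0.0], [0.001, 0.0, -1.0]]
wrist_force: [-0.6, 0.9, -3.3]
gripper_width: 0.18
gripper_force: 30.0
```

Lugs have entered the slots without force. I'll lower to the channel floor.

>>> {"fn": "servo_tool", "kwargs": {
  "commands": [
    [[1,0,0,4,0,0,0],[1,0,0,7,0,0,0],[1,0,0,9,0,0,0],[1,0,0,10,0,0,0],[1,0,0,10,0,0,0]]
  ]
}}

```text
time_s: 18.35
tcp_pos: [0.5552, -0.2563, 0.1229]
ee_rot: [[-0.973, 0.232, -0.001], [0.232, 0.973, 0.0], [0.001, -0.0, -1.0]]
wrist_force: [-0.4, -0.6, -3.6]
gripper_width: 0.181
gripper_force: 30.0
```

>>> {"fn": "servo_tool", "kwargs": {
  "commands": [
    [[0,0,0,1,0,0,0],[0,0,0,1,0,0,0],[0,0,0,1,0,0,0],[0,0,0,-20,0,0,0],[0,0,0,-60,0,0,0]]
  ]
}}

```text
time_s: 18.85
tcp_pos: [0.5537, -0.2559, 0.1811]
ee_rot: [[-0.973, 0.232, -0.006], [0.232, 0.973, 0.002], [0.007, 0.0, -1.0]]
wrist_force: [0.6, -0.3, -0.6]
gripper_width: 0.551
gripper_force: 0.0
```

```bash
python3 go.py 556 -257 182 166.5; python3 capm.py .556 -.257 .1335; python3 - <<'E'
import numpy as np
# finger rectangle fixed, tool y along 166.5: half 15 (y), 9.5 (x); pusher centre per cap angle
C=np.array([556,-256.5]);ty=np.radians(166.5);Y=np.array([np.cos(ty),np.sin(ty)]);X=np.array([-Y[1],Y[0]])
for a in (180,166.5,150,135,120,105,96.5,92):
    b=np.radians(a);n=np.array([-np.sin(b),np.cos(b)]) # anticlockwise normal, face pushed
    e=np.array([np.cos(b),np.sin(b)]);h=15*abs(n@Y)+9.5*abs(n@X)
    print(a,(C+62*e+(8+h)*n).round(1),"h",h.round(1))
E
```

```text
t 18.85 p [ 553.7 -255.9  181.1] yaw 166.6 q [-10.  23.  -6.  -0. -62. -94.] F [ 0.6 -0.3 -0.6]
shift [-2.5 -0.6 -0.9] turn [ 0.    -0.007  0.001]
top yel 93 ctr [ 536.9 -253.2] size [18.1 82.4] ang 75.9 box [[495.0, -252.0], [575.0, -272.0], [579.0, -254.0], [499.0, -234.0]]
top yel 8 ctr [ 588.8 -266. ] size [16.7  9.5] ang 74.8 box [[582.0, -273.0], [591.0, -275.0], [596.0, -259.0], [586.0, -257.0]]
top red 35 ctr [ 477.2 -241.9] size [17.4 38.8] ang 88.8 box [[458.0, -250.0], [496.0, -251.0], [497.0, -234.0], [458.0, -233.0]]
side yel 206 ctr [ 562.4 -257.9] size [ 18.3 129.8] ang 76.8 box [[497.0, -252.0], [623.0, -282.0], [628.0, -264.0], [501.0, -234.0]]
side red 79 ctr [ 475.5 -237.8] size [19.4 43. ] ang 78.2 box [[452.0, -243.0], [495.0, -252.0], [499.0, -233.0], [456.0, -224.0]]
side red 5 ctr [ 482.3 -278.5] size [ 5.7 10.5] ang 16.7 box [[478.0, -274.0], [481.0, -284.0], [487.0, -283.0], [484.0, -273.0]]
side red 6 ctr [ 630.6 -265.4] size [ 6.1 13.8] ang 27.4 box [[625.0, -261.0], [631.0, -273.0], [637.0, -270.0], [630.0, -258.0]]
180 [ 494.  -277.2] h 12.7
166.5 [ 491.6 -259. ] h 9.5
150 [ 491.6 -244. ] h 13.4
135 [ 495.2 -229.6] h 15.9
120 [ 503.  -215.5] h 17.4
105 [ 515.1 -203.3] h 17.7
96.5 [ 523.8 -197.8] h 17.3
92 [ 528.9 -195.4] h 17.0
```

The cap hangs level: bar top fits z 133 mm, yaw 166.7°, axis about (555.5,-256). Next I'll shut the gripper, turn it 90° and go beside the red ear.

>>> {"fn": "servo_tool", "kwargs": {
  "commands": [
    [[1,57,-33,0,0,0,-1.571],[1,57,-33,0,0,0,-1.571],[1,57,-33,0,0,0,-1.571],[1,57,-33,0,0,0,-1.571],[1,57,-33,0,0,0,-1.571]]
  ]
}}

```text
time_s: 19.45
tcp_pos: [0.4925, -0.2755, 0.1839]
ee_rot: [[-0.867, -0.498, 0.002], [-0.498, 0.867, -0.001], [-0.001, -0.001, -1.0]]
wrist_force: [-0.4, -0.3, -0.3]
gripper_width: 0.365
gripper_force: 0.0
```

```bash
python3 go.py 491 -276 175 -103.5
```

```text
t 19.45 p [ 492.5 -275.5  183.9] yaw -150.1 q [-13.  18. -13.   0. -59. -47.] F [-0.4 -0.3 -0.3]
shift [1.5 0.3 8.9] turn [-0.002  0.001 -0.813]
```

>>> {"fn": "servo_tool", "kwargs": {
  "commands": [
    [[1,1,0,0,0,0,-0.813],[1,1,0,0,0,0,-0.813],[1,1,0,0,0,0,-0.813],[1,1,0,0,0,0,-0.813],[1,1,0,0,0,0,-0.813]]
  ]
}}

```text
time_s: 19.95
tcp_pos: [0.4918, -0.2759, 0.1837]
ee_rot: [[-0.294, -0.956, 0.002], [-0.956, 0.294, -0.001], [0.0, -0.002, -1.0]]
wrist_force: [0.3, -0.1, -0.8]
gripper_width: 0.011
gripper_force: 0.0
```

```bash
python3 go.py 491 -276 89 -103.5
```

```text
t 19.95 p [ 491.8 -275.9  183.7] yaw -107.1 q [-13.  18. -13.   0. -59.  -4.] F [ 0.3 -0.1 -0.8]
shift [ 0.4  0.9 94.7] turn [-0.002 -0.    -0.063]
```

>>> {"fn": "servo_tool", "kwargs": {
  "commands": [
    [[1,0,0,30,0,0,-0.063],[1,0,0,60,0,0,-0.063],[1,0,0,85,0,0,-0.063],[1,0,0,95,0,0,-0.063],[1,0,0,95,0,0,-0.063]]
  ]
}}

```text
time_s: 20.45
tcp_pos: [0.4909, -0.2756, 0.0872]
ee_rot: [[-0.24, -0.971, -0.002], [-0.971, 0.24, 0.0], [0.0, 0.002, -1.0]]
wrist_force: [0.3, 0.2, 0.1]
gripper_width: 0.001
gripper_force: 0.0
```

```bash
python3 go.py 491.6 -259 89 -103.5;python3 go.py 491.6 -244 89 -103.5;python3 go.py 495.2 -229.6 89 -103.5;python3 go.py 503 -215.5 89 -103.5;python3 go.py 515 -203.3 89 -103.5;python3 go.py 524 -198 89 -103.5
```

```text
t 20.45 p [ 490.9 -275.6   87.2] yaw -103.9 q [-13.  25. -19.   0. -46.  -1.] F [0.3 0.2 0.1]
shift [-16.3   3.3  -1.8] turn [ 0.002 -0.    -0.006]
t 20.45 p [ 490.9 -275.6   87.2] yaw -103.9 q [-13.  25. -19.   0. -46.  -1.] F [0.3 0.2 0.1]
shift [-30.9   6.9  -1.8] turn [ 0.002 -0.    -0.006]
t 20.45 p [ 490.9 -275.6   87.2] yaw -103.9 q [-13.  25. -19.   0. -46.  -1.] F [0.3 0.2 0.1]
shift [-45.7   6.9  -1.8] turn [ 0.002 -0.    -0.006]
t 20.45 p [ 490.9 -275.6   87.2] yaw -103.9 q [-13.  25. -19.   0. -46.  -1.] F [0.3 0.2 0.1]
shift [-61.3   2.7  -1.8] turn [ 0.002 -0.    -0.006]
t 20.45 p [ 490.9 -275.6   87.2] yaw -103.9 q [-13.  25. -19.   0. -46.  -1.] F [0.3 0.2 0.1]
shift [-76.   -6.   -1.8] turn [ 0.002 -0.    -0.006]
t 20.45 p [ 490.9 -275.6   87.2] yaw -103.9 q [-13.  25. -19.   0. -46.  -1.] F [0.3 0.2 0.1]
shift [-83.3 -13.5  -1.8] turn [ 0.002 -0.    -0.006]
```

>>> {"fn": "servo_tool", "kwargs": {
  "commands": [
    [[1,-8,1,0,0,0,0],[1,-16,3,0,0,0,0],[1,-21,5,0,0,0,0],[1,-26,6,0,0,0,0],[1,-31,7,0,0,0,0]]
  ]
}}

```text
time_s: 20.95
tcp_pos: [0.4925, -0.2436, 0.0889]
ee_rot: [[-0.239, -0.971, 0.001], [-0.971, 0.239, -0.0], [0.0, -0.002, -1.0]]
wrist_force: [-0.3, -1.3, -0.2]
gripper_width: 0.006
gripper_force: 0.5
```

```bash
python3 go.py 495.2 -229.6 88 -103.9; python3 capm.py .556 -.257 .1335
```

```text
t 20.95 p [ 492.5 -243.6   88.9] yaw -103.8 q [ -9.  23. -21.   0. -46.  -4.] F [-0.3 -1.3 -0.2]
shift [-14.2   0.7   0.9] turn [-0.002 -0.     0.001]
side red 5 ctr [ 474.3 -221.4] size [11.3  5.8] ang 65.0 box [[469.0, -225.0], [475.0, -228.0], [479.0, -218.0], [474.0, -215.0]]
```

>>> {"fn": "servo_tool", "kwargs": {
  "commands": [
    [[1,-5,0,0,0,0,0],[1,-10,0,0,0,0,0],[1,-15,0,0,0,0,0],[1,-20,-1,0,0,0,0],[1,-25,-2,0,0,0,0]]
  ]
}}

```text
time_s: 21.55
tcp_pos: [0.4999, -0.2197, 0.088]
ee_rot: [[-0.24, -0.971, -0.001], [-0.971, 0.24, 0.0], [0.0, 0.001, -1.0]]
wrist_force: [0.1, -1.0, 1.8]
gripper_width: 0.008
gripper_force: 0.6
```

>>> {"fn": "servo_tool", "kwargs": {
  "commands": [
    [[1,-3,-1,0,0,0,0],[1,-5,-2,0,0,0,0],[1,-9,-4,0,0,0,0],[1,-13,-6,0,0,0,0],[1,-17,-9,0,0,0,0]]
  ]
}}

```text
time_s: 22.05
tcp_pos: [0.5129, -0.2055, 0.0881]
ee_rot: [[-0.24, -0.971, -0.0], [-0.971, 0.24, 0.0], [-0.0, 0.0, -1.0]]
wrist_force: [-0.7, 0.4, 0.3]
gripper_width: -0.0
gripper_force: 0.0
```

```bash
python3 go.py 515 -203.3 88 -103.9; python3 capm.py .556 -.257 .1335
```

```text
t 22.05 p [ 512.9 -205.5   88.1] yaw -103.9 q [ -5.  24. -21.  -0. -46.  -9.] F [-0.7  0.4  0.3]
shift [-2.6 -1.5  0.1] turn [0. 0. 0.]
top yel 71 ctr [ 571.3 -283.9] size [16.8 69.3] ang 23.3 box [[550.0, -255.0], [577.0, -319.0], [593.0, -312.0], [565.0, -249.0]]
top red 29 ctr [ 642.1 -282.4] size [44.5 12.1] ang 9.0 box [[619.0, -280.0], [621.0, -292.0], [665.0, -285.0], [663.0, -273.0]]
side yel 119 ctr [ 567.5 -284.6] size [20.7 70.9] ang 15.2 box [[548.0, -253.0], [567.0, -322.0], [587.0, -316.0], [568.0, -248.0]]
side red 35 ctr [ 611.4 -268. ] size [46.  11.9] ang 5.7 box [[588.0, -264.0], [589.0, -276.0], [635.0, -272.0], [634.0, -260.0]]
side red 5 ctr [ 482.4 -278.7] size [ 5.7 10.1] ang 16.7 box [[478.0, -275.0], [481.0, -284.0], [487.0, -283.0], [484.0, -273.0]]
```

Bar's red end is now near 108–113°, with target 96.5°. I'll continue gently.

>>> {"fn": "servo_tool", "kwargs": {
  "commands": [
    [[1,-2,-2,0,0,0,0],[1,-4,-5,0,0,0,0],[1,-6,-7,0,0,0,0],[1,-8,-9,0,0,0,0],[1,-8,-9,0,0,0,0]]
  ]
}}

```text
time_s: 22.65
tcp_pos: [0.5238, -0.2001, 0.0881]
ee_rot: [[-0.239, -0.971, 0.0], [-0.971, 0.239, -0.0], [-0.0, -0.0, -1.0]]
wrist_force: [-1.1, 0.3, 0.4]
gripper_width: 0.002
gripper_force: 0.1
```

```bash
python3 go.py 524 -198 88 -103.9; python3 capm.py .556 -.257 .1255
```

```text
t 22.65 p [ 523.8 -200.1   88.1] yaw -103.9 q [ -4.  24. -19.   0. -46. -10.] F [-1.1  0.3  0.4]
shift [-2.1  0.3  0.1] turn [-0.     0.     0.001]
top yel 87 ctr [ 557.2 -284.4] size [17.6 82.6] ang 6.7 box [[544.0, -244.0], [553.0, -326.0], [571.0, -324.0], [561.0, -242.0]]
top red 29 ctr [ 646.6 -281.9] size [44.1 12.4] ang 6.1 box [[624.0, -278.0], [625.0, -290.0], [669.0, -286.0], [668.0, -273.0]]
side yel 137 ctr [ 559.1 -284.4] size [18.5 82. ] ang 6.5 box [[545.0, -245.0], [555.0, -326.0], [573.0, -324.0], [564.0, -243.0]]
side red 45 ctr [ 618.3 -268. ] size [46.7 14.4] ang 5.7 box [[594.0, -263.0], [596.0, -278.0], [642.0, -273.0], [641.0, -259.0]]
side red 5 ctr [ 488. -280.] size [ 5.8 10.4] ang 16.7 box [[484.0, -276.0], [487.0, -286.0], [492.0, -284.0], [489.0, -274.0]]
```

Yaw is now 96.6°, and the two views agree at the dropped height. I'll back off, lift and check.

>>> {"fn": "servo_tool", "kwargs": {
  "commands": [
    [[1,5,8,0,0,0,0],[1,12,20,0,0,0,0],[1,20,40,0,0,0,0],[1,30,60,0,0,0,0],[1,30,60,-40,0,0,0]]
  ]
}}

```text
time_s: 23.25
tcp_pos: [0.4494, -0.2143, 0.1235]
ee_rot: [[-0.243, -0.97, -0.016], [-0.97, 0.243, 0.004], [-0.0, 0.016, -1.0]]
wrist_force: [1.2, 0.7, -0.5]
gripper_width: 0.003
gripper_force: 0.0
```

>>> {"fn": "servo_tool", "kwargs": {
  "commands": [
    [[1,0,30,-50,0,0,0],[1,0,60,-100,0,0,0],[1,0,60,-120,0,0,0],[1,0,60,-120,0,0,0],[1,0,60,-120,0,0,0]]
  ]
}}

```text
time_s: 23.75
tcp_pos: [0.3987, -0.2006, 0.2487]
ee_rot: [[-0.24, -0.971, 0.002], [-0.971, 0.24, 0.0], [-0.001, -0.002, -1.0]]
wrist_force: [-0.0, -0.2, -0.2]
gripper_width: 0.006
gripper_force: 0.0
```

```bash
python3 capm.py .556 -.257 .1255; python3 - <<'E'
from meas import *
s=r.capture("side");t=r.capture("top")
cv2.imwrite("pics/c8.png",np.hstack([crop(t,360,170,80,90,5),crop(s,380,180,80,90,5)]))
E
```

```text
top yel 70 ctr [ 558.  -290.6] size [17.4 70. ] ang 6.7 box [[545.0, -257.0], [554.0, -326.0], [571.0, -324.0], [563.0, -255.0]]
top red 29 ctr [ 646.7 -282.6] size [43.9 12.1] ang 8.6 box [[624.0, -280.0], [626.0, -292.0], [669.0, -285.0], [667.0, -273.0]]
side yel 90 ctr [ 560.8 -297.3] size [18.  55.8] ang 6.6 box [[549.0, -271.0], [555.0, -326.0], [573.0, -324.0], [567.0, -269.0]]
side red 6 ctr [ 487.9 -279.8] size [ 5.8 10.8] ang 16.7 box [[484.0, -275.0], [487.0, -286.0], [492.0, -284.0], [489.0, -274.0]]
```

View pics/c8.png

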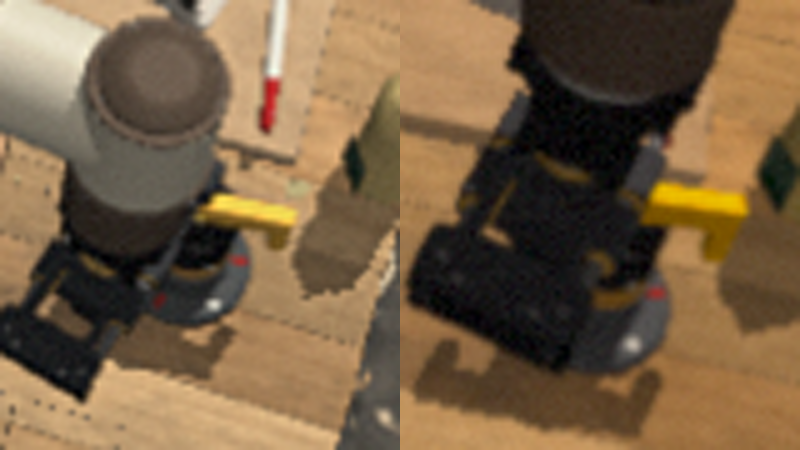

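The cap's yellow ear shows at the lower right with the bar at 96.6°, but the arm hides the rest. I'll move the arm aside and measure the height numerically.

>>> {"fn": "servo_tool", "kwargs": {
  "commands": [
    [[1,-240,60,-20,0,0,0],[1,-240,60,-20,0,0,0],[1,-240,60,-20,0,0,0],[1,-240,60,-20,0,0,0],[1,-240,60,-20,0,0,0]]
  ]
}}

```text
time_s: 24.45
tcp_pos: [0.3984, 0.0486, 0.2674]
ee_rot: [[-0.24, -0.971, -0.002], [-0.971, 0.24, -0.001], [0.001, 0.001, -1.0]]
wrist_force: [0.6, -0.5, -0.8]
gripper_width: 0.007
gripper_force: 0.0
```

```bash
python3 capm.py .556 -.257 .1255; python3 - <<'E'
from meas import *
s=r.capture("side");t=r.capture("top")
print(r.sense()["tcp_pos"],r.sense()["time_s"])
# triangulate bar's red/yellow transition middle & far end from boxes at two plane heights
S={"top":135,"side":185}
E=[]
for n,c in (("top",t),("side",s)):
    u,v=proj(c,[.556,-.257,.1255])[0].astype(int)
    q=blobs(c,lambda H:(H[...,0]>16)&(H[...,0]<32)&(H[...,1]>S[n]+12)&(H[...,2]>150),(u-30,v-30,60,60),4)[0][2]
    B=cv2.boxPoints(cv2.minAreaRect((plane(c,q,.1255)[:,:2]*1000).astype(np.float32)))/1000
    B=B[np.argsort(B[:,1])]; E.append([proj(c,[*p.mean(0),.1255])[0] for p in (B[:2],B[2:])])
for k in (0,1): print("tri",tri([t,s],[E[0][k],E[1][k]]).round(4))
# cup rim gap / brass visible
for c,z in ((t,.049),(s,.049)):
    u,v=proj(c,[.556,-.257,.049])[0].astype(int)
    for ctr,a,q in blobs(c,lambda H:(H[...,0]>14)&(H[...,0]<26)&(H[...,1]>140)&(H[...,2]<200)&(H[...,2]>40),(u-14,v-10,28,22),3)[:2]: print("brass",ctr.round(1),round(a),proj(c,[.556,-.257,.049]).round(1))
E
```

```text
top yel 139 ctr [ 554.6 -261.6] size [ 17.4 128.4] ang 6.7 box [[539.0, -199.0], [554.0, -326.0], [571.0, -324.0], [556.0, -197.0]]
top red 29 ctr [ 646.3 -282.6] size [44.6 12.2] ang 8.6 box [[623.0, -280.0], [625.0, -292.0], [669.0, -285.0], [667.0, -273.0]]
top red 20 ctr [ 536.2 -192.3] size [35.8  9.8] ang 8.1 box [[518.0, -190.0], [519.0, -200.0], [555.0, -195.0], [553.0, -185.0]]
side yel 211 ctr [ 556.9 -260. ] size [ 17.7 129.8] ang 6.6 box [[541.0, -197.0], [556.0, -325.0], [573.0, -323.0], [558.0, -195.0]]
side red 40 ctr [ 618.3 -269.3] size [46.9 12.2] ang 6.1 box [[594.0, -266.0], [596.0, -278.0], [642.0, -273.0], [641.0, -261.0]]
side red 42 ctr [ 530.7 -190.2] size [11.  48.6] ang 88.7 box [[506.0, -195.0], [555.0, -196.0], [555.0, -185.0], [507.0, -184.0]]
side red 5 ctr [ 487.9 -279.8] size [ 5.8 10.8] ang 16.7 box [[484.0, -275.0], [487.0, -286.0], [492.0, -284.0], [489.0, -274.0]]
[0.39871645 0.04781646 0.26712116] 24.65
tri [ 0.5601 -0.3242  0.1304]
tri [ 0.5461 -0.1966  0.1292]
brass [397.4 212. ] 82 [[397.9 217. ]]
brass [398. 224.] 7 [[397.9 217. ]]
brass [420.7 222.3] 89 [[419.8 231.6]]
brass [418.6 236.5] 117 [[419.8 231.6]]
```

Bar centre at the dropped height matches the stand axis in both views: top (554.4,-255.5) against (554.7,-257.8), side (556.4,-254.5) against (556.6,-256.8). Had the cap stayed up, it would be 4–6 mm off. Yaw has turned 70°, so the cap is locked and I'm handing in.

```bash
python3 -c "
from station import r
print(r.finish_job())"
```

```text
the job is handed in; nothing more can be done
None
```

The job is handed in at about 25 s of the 72 s: wide collar then narrow collar on the spindle, and the cap hung, released and turned 70° clockwise by its red ear. Camera measurements put the cap at its locked height; the glue bottle, offcut, wax tin and tape measure were never approached, though I didn't re-measure them.

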